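# Lay a washed toy ladder down on the drying mat

## Robot

A 6-joint arm with a two-finger parallel gripper is mounted at the origin on the work surface. World frame = base frame: x ahead of the robot, y to its left, z up, the work surface at z = 0. Lengths are in m, angles in degrees, forces in N, time in s.
With the tool pointing down it reaches from about 0.375 to 0.975 m from the base axis. Payload 3.8 kg.
Tool frame: the origin (TCP) lies midway between the tips of the shut fingers; the grasp point (between the pads) lies 19 mm behind it; y points along the fingers, x is the direction in which the jaws open and shut, and the axes are right-handed (so a half turn about y gives the same grasp; the last joint's range is limited). The gripper opens to 88 mm and grips with 3 to 60 N. Pads are 18 mm wide; open, the fingers measure 123 mm over their backs; the gripper's body (75 mm by 187 mm) begins 45 mm behind the grasp point.
Start: joints at [-79.406, 15.12, 91.902, -0, 72.978, -2.114], TCP at [0.148, -0.658, 0.239] pointing down, gripper open.
Joint ranges: [-150.88, 150.88], [-54.13, 125.18], [17.81, 147.31], [-75.09, 255.09], [0, 152.58], [-146.25, 146.25]. Speed limits (degrees/s): [147.25, 147.25, 180, 180, 180, 180].

## Interface

Orientations are given as [roll, pitch, yaw] about the fixed x, y, z axes, in that order (R = Rz(yaw) Ry(pitch) Rx(roll)).
In Python, from cell import manip, eoat, inverse_kinematics, capture, calibration, job, trace gives the robot as it stands. Calls block until the motion is done:
- manip.move_ptp(position, orientation): joint-space move of the TCP to a pose.
- manip.movel(position, vel=0.15, rot=None, threshold=None): straight line of the TCP; rot=None keeps the orientation; vel is the mean speed in m/s. With threshold (N) it stops when the force on the tool has changed by that much, and returns True; else False.
- manip.movej(angles): joint-space move.
- eoat.ungrasp() and eoat.close(effort=None): open the fingers fully, or close them until they stop; effort is the grip in N (None keeps the last).
- manip.hold(seconds).
- inverse_kinematics(position, orientation): joint angles nearest the present ones, or None.
- capture(name): name is "side" or "top" or "wrist"; returns (picture, depth): 480x640x3 uint8, red, green, blue; 480x640 float32, m along the optical axis (not along the pixel's ray), 0 where there is no reading.
- calibration(name): a dict with "camera_matrix" (3x3 intrinsics, pixels), "dist" ([k1, k2, p1, p2, k3] as OpenCV has them; the pictures are not rectified), "R" (3x3) and "t" (3): a world point X has camera coordinates R X + t; the wrist camera has in their place "T_tool_cam" (4x4, takes a point from camera to tool coordinates, whose origin is the TCP and whose axes are the tool frame's). Camera axes: x right, y down, z forward; pixel columns grow to the right and rows downward; lengths in m; the calibration is good to about 2 mm. A picture is of the moment at which its call begins: read the wrist's pose just before it. calibration takes no time and is no camera call.
A pose or a line that the arm cannot do raises manip.IKError and nothing moves.
- job.hand_in(): hands the job in, once; it reports no verdict.
Trained networks look in the newest picture that a camera, given by its name, has taken for a name from the list of things; names that differ only in an ending like _2 or _b are one class to them, and where a whole thing is asked for, a point or a joint stands for the part that bears it (a point fixed in the world has none). Each returns a list of dicts, best first, with "confidence" (0 to 1); they miss things now and then, are a little off and sometimes report something else, mostly with a low value. They report only what shows in the picture. A call takes as long as a camera call. They do not tell look-alikes from the thing itself.
- trace(camera, name): "region" (480x640 bool, what is visible of it) and "position" ([row, column] in pixels, amid what is visible of it).
Readings, each from a call of its own:
- manip.read_clock(): time.
- manip.read_joints(): joint angles.
- manip.read_joint_vel(): joint speeds.
- manip.read_tau(): joint torques, N m.
- manip.read_eef_pos(): TCP position.
- manip.read_ee_rot(): TCP orientation.
- manip.read_ft_force(): force on the tool from outside, world axes, zero at the start.
- manip.read_torque(): the same for the moment, N m.
- manip.read_width(): finger opening in m.
Only numpy, scipy, OpenCV 4.12 (cv2) and the standard library are available. Lean on these libraries where they do the work, as an engineer would, in place of code of your own. Each camera call takes 0.05 s, during which the arm holds its last target. There are 200 camera calls.

## Task

The washed wooden ladder stands on one end of the drying mat, and the acrylic ring lies in the place where the ladder should dry. With the fingertips, slide the ring flat along until it is completely off the mat and lies on the bare ledge while the ladder still stands; then push the ladder near its top, without shoving its foot along, so that it topples along the mat and ends lying flat, wholly on the mat. Do not pick up or carry anything, and leave everything else where it stands.

Things in the scene. Friction and masses are not known exactly. Their poses are not given: they have to be found in the camera images.
- mat: thin ribbed rubber drying mat, fixed to the ledge, 290 (its x) by 150 (its y) mm, 3 mm thick; origin at the centre of its underside on the ledge. The ladder stands on its -x end, foot centre about 100 mm from the mat's centre; the mat's +x is the way the ladder is to topple.
- ladder: loose wooden toy ladder standing on the mat: 36 mm deep (its x), 90 wide (y), 180 tall (z), about 0.16 kg; two side boards 12 mm thick, five flat treads 36 deep and 12 thick between them, the top one flush with the top, so the upper 12 mm of the back is a flat face. Origin at the foot's centre; x within 0.05 rad of the mat's x. Pushed near the top it tips about its foot's edge, and falls past 11 degrees.
- ladder_center (a point): centre of the ladder, 90 mm above its foot, mid depth and width
- foot_left (a point): ladder's foot end, mid depth, at the outer face of its +y side board
- foot_right (a point): ladder's foot end, mid depth, at the outer face of its -y side board
- top_left (a point): ladder's top end, mid depth, at the outer face of its +y side board
- top_right (a point): ladder's top end, mid depth, at the outer face of its -y side board
- ring_mid (a point): loose acrylic ring lying flat on the mat, outer diameter 90, hole diameter 60, 14 mm thick, about 58 g; point at the centre of the hole, half-way up (7 mm above its underside), z up. A shut pair of fingers fits in the hole.
- jar: glass jar with steel twist cap, diameter 72, 110 tall; origin under its centre. It and the skewer holder stand, in either order, beside the mat: one at its +y side (about 200 mm from the mat's centre line, hardly any room for the ring between), one at its -y side level with the ladder (180 mm from the line). The rest of the -y side is free. Leave it where it stands.
- skewer_holder: stainless skewer holder: base disc diameter 76, 8 mm thick, thin upright rod with a small eye at the top, 170 mm tall; origin at the centre of its underside. Leave it where it stands.
- tumbler: open steel tumbler, diameter 74, 100 mm tall, standing to the robot's right; origin at the centre of its underside. Leave it where it stands.
- spice_tin: round steel spice tin, diameter 174, 81 mm tall, to the robot's left; origin at the centre of its underside. Leave it where it stands.
- tea_carton: plain cardboard carton 60 by 90 by 130 mm tall, standing to the left; origin at the centre of its underside. Leave it where it stands.
- puzzle_door_handle (a point): knob on the swing door of the blue puzzle box (130 mm cube-like, 140 mm tall, fixed, to the robot's right), door part open; not to be moved
Things that resemble listed ones, but are neither listed nor needed, are in the scene too. Of the things that look like the ladder, the middle-sized one is meant.

How it is judged (in metres and radians):
On the way, in this order (a step that is already met when the one before it is completed fails the run):
1. the ring lies flat on the ledge, wholly off the mat, while the ladder still stands upright (((x of ring_mid in the frame of mat above 0.188 m or x of ring_mid in the frame of mat below -0.188 m) or (y of ring_mid in the frame of mat above 0.118 m or y of ring_mid in the frame of mat below -0.118 m) or ((x of ring_mid in the frame of mat above 0.177 m or x of ring_mid in the frame of mat below -0.177 m) and (y of ring_mid in the frame of mat above 0.107 m or y of ring_mid in the frame of mat below -0.107 m))) and height (world z) of ring_mid below 0.0095 m and angle between ring_mid's own z axis and vertical below 0.06 rad and angle between ladder's own z axis and vertical below 0.08 rad), for 0.2 s.
2. the ladder has toppled and lies flat, wholly on the mat (angle between ladder's own z axis and vertical between 1.5 and 1.64 rad and height (world z) of ladder_center below 0.027 m and x of foot_left in the frame of mat between -0.147 and 0.147 m and y of foot_left in the frame of mat between -0.077 and 0.077 m and x of foot_right in the frame of mat between -0.147 and 0.147 m and y of foot_right in the frame of mat between -0.077 and 0.077 m and x of top_left in the frame of mat between -0.147 and 0.147 m and y of top_left in the frame of mat between -0.077 and 0.077 m and x of top_right in the frame of mat between -0.147 and 0.147 m and y of top_right in the frame of mat between -0.077 and 0.077 m), for 0.2 s.
At the end, for the whole second after the job is handed in: The ladder lies flat (within about 4 degrees, centre under 27 mm high) with all its corners within the mat's outline (2 mm grace); the ring lies flat on the ledge wholly off the mat (2 mm grace); both at rest (all of step 2 and ((x of ring_mid in the frame of mat above 0.188 m or x of ring_mid in the frame of mat below -0.188 m) or (y of ring_mid in the frame of mat above 0.118 m or y of ring_mid in the frame of mat below -0.118 m) or ((x of ring_mid in the frame of mat above 0.177 m or x of ring_mid in the frame of mat below -0.177 m) and (y of ring_mid in the frame of mat above 0.107 m or y of ring_mid in the frame of mat below -0.107 m))) and height (world z) of ring_mid below 0.0095 m and angle between ring_mid's own z axis and vertical below 0.06 rad and linear speed of each of ladder, ring below 0.02 m/s); the robot touches nothing.
It fails at once if the jar, skewer holder, tumbler, spice tin or tea carton is pushed more than 15 mm or tipped (distance of any of jar, skewer_holder, tumbler, spice_tin, tea_carton from where it was at the start of the episode above 0.015 m or angle between any of jar, skewer_holder, tumbler, spice_tin, tea_carton's own z axis and vertical above 0.2 rad).
It fails at once if the puzzle box's door is moved (distance of puzzle_door_handle from where it was at the start of the episode above 0.015 m).
It fails at once if the ring is lifted or stood on edge (height (world z) of ring_mid above 0.03 m).
It fails at once if the ladder is lifted (height (world z) of ladder_center above 0.115 m or (angle between ladder's own z axis and vertical above 1.2 rad and height (world z) of ladder_center above 0.075 m)).
It fails at once if the ladder is carried or shoved along while still upright (its foot more than 50 mm from its starting place) (angle between ladder's own z axis and vertical below 0.15 rad and distance of ladder from where it was at the start of the episode above 0.05 m).
It also fails if it takes over 51 s, if anything falls off the work surface, if the arm or the gripper's body presses on something with over 40 N, if the wrist force passes 120 N, or if a joint passes its speed limit or range.

## Working session

There is one attempt and no reset: what is moved stays moved. The work goes in short steps, each a Python script; the robot and the scene stay as the last script left them, time stands still between calls to the robot, and variables do not carry over. Pictures are saved under pics/ and viewed, about 8 in all and at most 12, crops included, and the job is handed in when it is done.

```bash
mkdir -p pics; ls; cat > h.py <<'E'
import numpy as np, cv2
from cell import manip, eoat, inverse_kinematics, capture, calibration, job, trace
def cloud(name, depth):
    c=calibration(name); v,u=np.mgrid[0:480,0:640]
    p=np.stack([u.ravel(),v.ravel()],1).astype(np.float64)[:,None]
    n=cv2.undistortPoints(p,np.array(c["camera_matrix"]),np.array(c["dist"]))[:,0].reshape(480,640,2)
    P=np.dstack([n*depth[...,None],depth])
    if name=="wrist": raise ValueError
    W=(P-np.array(c["t"]))@np.array(c["R"])
    W[depth<=0]=np.nan
    return W
def save(n,img): cv2.imwrite(f"pics/{n}.png",cv2.cvtColor(img,cv2.COLOR_RGB2BGR))
E
python3 - <<'E'
from h import *
ims=[]
for n in("top","side"):
    im,d=capture(n); W=cloud(n,d); np.savez(n+".npz",im=im,d=d,W=W); save(n,im)
    for o in("mat","ladder","ring_mid","jar","skewer_holder","tumbler","spice_tin","tea_carton","puzzle_door_handle"):
        for r in trace(n,o)[:4]:
            m=r["region"]; w=W[m]; w=w[~np.isnan(w[:,0])]
            if len(w): print(n,o,round(r["confidence"],2),np.round(r["position"]),m.sum(),np.round(np.median(w,0),3),np.round(np.percentile(w,[2,98],axis=0),3).tolist())
print(manip.read_clock())
E
```

```text
pics
top mat 0.72 [246. 306.] 4338 [0.575 0.058 0.002] [[0.434, -0.014, -0.005], [0.714, 0.131, 0.01]]
top ladder 0.9 [289. 233.] 1512 [0.458 0.238 0.233] [[0.403, 0.227, 0.01], [0.514, 0.274, 0.241]]
top ladder 0.84 [329. 312.] 289 [0.349 0.054 0.131] [[0.334, 0.023, 0.035], [0.364, 0.084, 0.137]]
top ladder 0.63 [280. 306.] 616 [0.472 0.055 0.182] [[0.455, 0.013, 0.002], [0.492, 0.1, 0.189]]
top ladder 0.44 [324. 139.] 3252 [0.362 0.526 0.068] [[0.286, 0.45, 0.021], [0.438, 0.609, 0.077]]
top ring_mid 0.96 [234. 313.] 485 [0.629 0.054 0.016] [[0.591, 0.011, -0.0], [0.674, 0.094, 0.024]]
top jar 0.63 [283. 372.] 587 [ 0.467 -0.109  0.109] [[0.436, -0.143, 0.04], [0.498, -0.079, 0.116]]
top jar 0.41 [324. 139.] 3287 [0.362 0.526 0.068] [[0.284, 0.45, 0.02], [0.439, 0.61, 0.077]]
top skewer_holder 0.65 [230. 234.] 534 [0.625 0.26  0.009] [[0.597, 0.23, 0.0], [0.66, 0.296, 0.166]]
top tumbler 0.62 [217. 490.] 712 [ 0.646 -0.46   0.047] [[0.609, -0.482, -0.003], [0.675, -0.413, 0.1]]
top spice_tin 0.7 [323. 138.] 3208 [0.363 0.525 0.068] [[0.286, 0.45, 0.023], [0.439, 0.607, 0.077]]
top
[... 857 characters left out ...]
078] [[0.433, -0.171, 0.004], [0.498, -0.077, 0.116]]
side skewer_holder 0.85 [304. 228.] 565 [0.627 0.266 0.011] [[0.596, 0.231, 0.004], [0.661, 0.298, 0.163]]
side skewer_holder 0.18 [295. 307.] 1130 [0.499 0.054 0.005] [[0.432, -0.017, -0.001], [0.717, 0.134, 0.011]]
side tumbler 0.6 [190. 389.] 608 [ 0.635 -0.432  0.072] [[0.607, -0.487, 0.007], [0.677, -0.414, 0.103]]
side spice_tin 0.96 [418. 214.] 5747 [0.343 0.547 0.069] [[0.279, 0.46, 0.005], [0.438, 0.617, 0.075]]
side tea_carton 0.69 [334. 172.] 2377 [0.584 0.488 0.092] [[0.559, 0.424, 0.001], [0.641, 0.525, 0.133]]
side puzzle_door_handle 0.39 [273. 324.] 1912 [0.467 0.066 0.103] [[0.456, 0.016, 0.011], [0.495, 0.104, 0.187]]
1.0
```

```bash
python3 - <<'E'
from h import *
T=np.load("top.npz");S=np.load("side.npz")
a=cv2.resize(T["im"][150:380,200:520],(800,575),interpolation=cv2.INTER_CUBIC);save("topc",a)
W=T["W"]; x,y,z=W[...,0],W[...,1],W[...,2]
# mat colour mask
r=trace("top","mat")[0]["region"]; 
m=r&(abs(z-.003)<.012)
cv2.imwrite("m.png",m*255)
rect=cv2.minAreaRect((W[m][:,:2]*1000).astype(np.float32)); print("mat",rect)
for n,lo,hi,box in(("ladtop",.17,.2,(.42,.53,-.03,.15)),("ring",.012,.03,(.56,.71,-.02,.13))):
  for D in(T,S):
    w=D["W"].reshape(-1,3); k=(w[:,2]>lo)&(w[:,2]<hi)&(w[:,0]>box[0])&(w[:,0]<box[1])&(w[:,1]>box[2])&(w[:,1]<box[3])
    q=w[k]; print(n,k.sum(),cv2.minAreaRect((q[:,:2]*1000).astype(np.float32)),q.mean(0).round(4),np.percentile(q,[1,99],axis=0).round(3).tolist())
E
```

```text
mat ((574.849853515625, 59.728065490722656), (151.1328582763672, 291.3702697753906), 88.93948364257812)
ladtop 533 ((475.1849060058594, 57.76909255981445), (90.28507995605469, 36.198143005371094), 86.67516326904297) [0.4752 0.0577 0.1821] [[0.457, 0.013, 0.175], [0.493, 0.102, 0.189]]
ladtop 418 ((476.1053466796875, 57.96231460571289), (97.65364074707031, 43.14134216308594), 86.75272369384766) [0.4734 0.0624 0.1826] [[0.455, 0.014, 0.171], [0.496, 0.104, 0.189]]
ring 393 ((626.0852661132812, 54.250396728515625), (119.30829620361328, 102.9592514038086), 81.16065979003906) [0.6322 0.0542 0.0169] [[0.59, 0.011, 0.012], [0.677, 0.095, 0.026]]
ring 132 ((623.3642578125, 25.600187301635742), (38.34343338012695, 113.18602752685547), 88.87773132324219) [0.6336 0.026  0.0181] [[0.591, 0.007, 0.012], [0.674, 0.045, 0.024]][ WARN:0@0.538] global loadsave.cpp:1063 imwrite_ Unsupported depth image for selected encoder is fallbacked to CV_8U.
```

View pics/side.png

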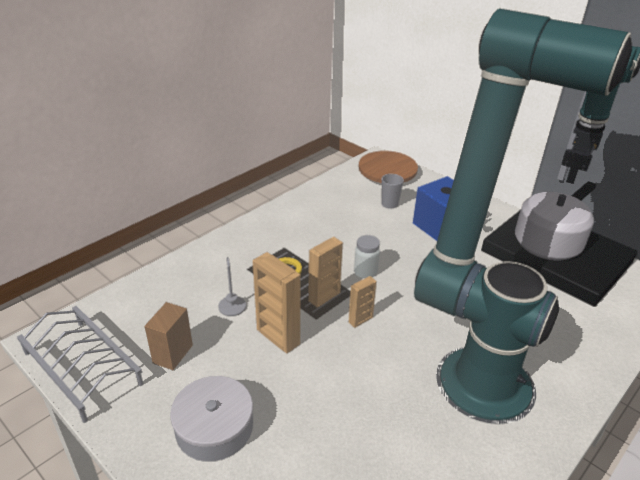

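View pics/topc.png

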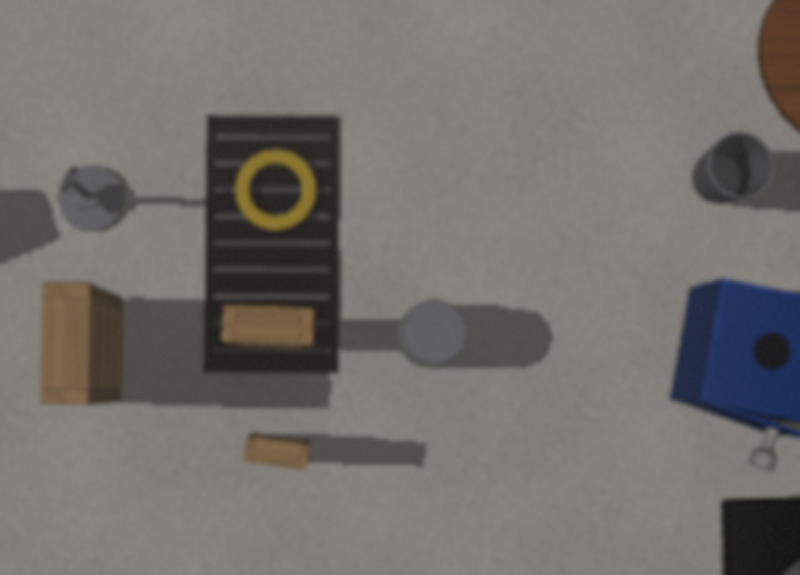

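The side picture shows three ladders: the tall one at about (300,279), the middle one on the mat at (272,324), and the small one at (302,362). In the top picture these are at (289,233), (280,306) and (329,312). Their measured tops are 0.24, 0.183 and 0.131 m. The middle one is meant: it is 180 mm tall and stands on the mat's -x end, as the enlarged crop confirms at (268,325). The ring is yellow, at (275,190) in the crop. The jar is on the -y side level with the ladder, and the skewer holder is on the +y side. I'll push the ring in -y.

```bash
cat >> h.py <<'E'
from scipy.spatial.transform import Rotation as Rt
def down(a):  # jaw direction at angle a (deg) in the world xy plane
    x=np.array([np.cos(np.radians(a)),np.sin(np.radians(a)),0]); y=np.array([0,0,-1.]); 
    return Rt.from_matrix(np.stack([x,y,np.cross(x,y)],1)).as_euler("xyz",degrees=True).tolist()
def pix2plane(name,uv,z):
    c=calibration(name); n=cv2.undistortPoints(np.float64(uv)[:,None],np.array(c["camera_matrix"]),np.array(c["dist"]))[:,0]
    R=np.array(c["R"]); o=-R.T@np.array(c["t"]); d=np.c_[n,np.ones(len(n))]@R
    return o+d*((z-o[2])/d[:,2])[:,None]
def ring(im,z):
    hsv=cv2.cvtColor(im,cv2.COLOR_RGB2HSV); m=cv2.inRange(hsv,(20,110,60),(35,255,255)); m[:150]=0; m[340:]=0; m[:,:220]=0; m[:,460:]=0
    v,u=np.nonzero(m); p=pix2plane("top",np.c_[u,v],z)[:,:2]
    return cv2.minEnclosingCircle((p*1000).astype(np.float32)),p.mean(0),len(p)
E
python3 - <<'E'
from h import *
print(ring(np.load("top.npz")["im"],.017)); print(manip.read_ee_rot(),down(0),down(180),down(90),manip.read_clock())
rot=down(0)
for r in (down(0),down(180)):
    j=inverse_kinematics([.633,.053,.2],r); print(j)
for a in(86.7,-93.3): print(a,[inverse_kinematics([x,.058,z],down(a)) for x,z in((.43,.25),(.43,.172),(.51,.172))])
E
```

```text
(((633.3851928710938, 53.885807037353516), 47.01959228515625), array([0.6331956 , 0.05343228]), 574)
[-8.99989236e+01  3.66577094e-03 -7.72920365e+01] [-90.0, 0.0, 0.0] [-90.0, 0.0, -180.0] [-90.0, 0.0, 90.0] 1.05
[ 2.53958176 12.35779493 99.45253781  0.         68.18966727  2.53958176]
None
86.7 [array([  4.39204774, -12.34271221, 118.79413979,   0.        ,
        73.54857242, -82.30795226]), array([  4.39204774,  -8.6414202 , 124.21943357,   0.        ,
        64.42198663, -82.30795226]), array([  3.70755798,   0.60460726, 115.62483634,   0.        ,
        63.7705564 , -82.99244202])]
-93.3 [array([ 4.39204774e+00, -1.23427122e+01,  1.18794140e+02, -2.54444375e-14,
        7.35485724e+01,  9.76920477e+01]), array([ 4.39204774e+00, -8.64142020e+00,  1.24219434e+02, -2.54444375e-14,
        6.44219866e+01,  9.76920477e+01]), array([ 3.70755798e+00,  6.04607256e-01,  1.15624836e+02, -2.54444375e-14,
        6.37705564e+01,  9.70075580e+01])]
```

```bash
python3 - <<'E'
from h import *
eoat.close(10)
p=manip.read_eef_pos(); manip.movel([p[0],p[1],.32],vel=.2)
x,y=.6332,.0535
manip.move_ptp([x,y,.26],down(0))
manip.movel([x,y,.04],vel=.15)
print("hit",manip.movel([x,y,.0065],vel=.05,threshold=8),manip.read_eef_pos(),manip.read_ft_force())
print("hit",manip.movel([x,-.094,.0065],vel=.06,threshold=25),manip.read_eef_pos(),manip.read_ft_force())
manip.movel([x,-.084,.0065],vel=.05)
manip.movel([x,-.084,.24],vel=.2)
manip.move_ptp([.47,-.05,.29],down(86.7))
im,d=capture("top"); save("afterring",cv2.resize(im[150:380,200:520],(800,575)))
np.savez("top2.npz",im=im,W=cloud("top",d))
print(ring(im,.014),manip.read_clock())
E
```

```text
hit False [0.63334008 0.0534954  0.00647969] [ 0.18026159 -0.00524856  0.32234029]
hit False [ 0.63320153 -0.09382652  0.0064948 ] [-0.15741594 -0.08661293 -0.14904205]
(((630.6045532226562, -76.3156509399414), 44.04500961303711), array([ 0.63066692, -0.07600428]), 411) 14.0333
```

View pics/afterring.png

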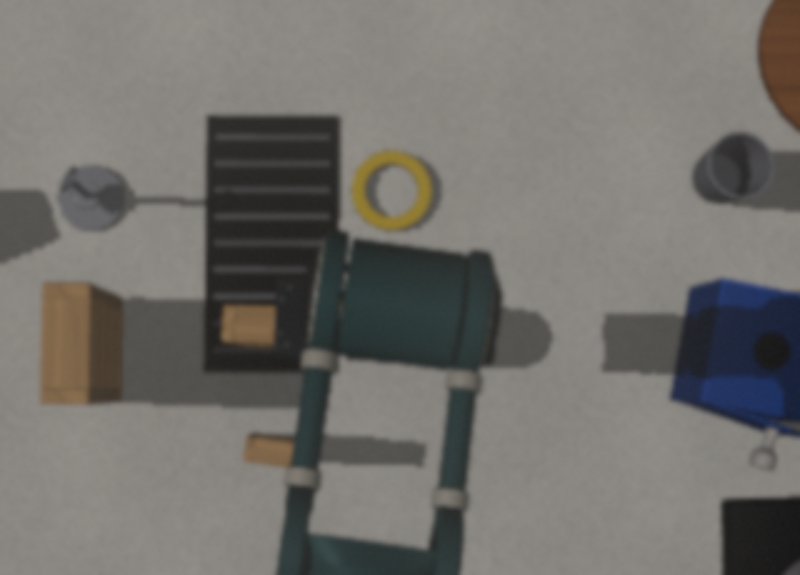

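The ring (crop (392,190)) lies on the ledge clear of the mat, at mat y ≈ -0.134. The ladder still stands in its place. Next I push the ladder over.

```bash
python3 - <<'E'
from h import *
a=np.radians(-3.3); d=np.array([np.cos(a),np.sin(a),0]); s=np.array([.475,.0577,.173])-.047*d
manip.move_ptp([s[0],s[1],.29],down(86.7))
manip.movel(s.tolist(),vel=.15)
print(s,manip.read_eef_pos())
print("hit",manip.movel((s+.078*d).tolist(),vel=.05,threshold=25),manip.read_eef_pos(),manip.read_ft_force())
manip.hold(.8)
manip.movel((s+.05*d).tolist(),vel=.1); manip.movel((s+.05*d+[0,0,.13]).tolist(),vel=.2)
manip.move_ptp([.45,-.3,.32],down(86.7))
im,dd=capture("top"); save("end",cv2.resize(im[150:380,200:520],(800,575)))
W=cloud("top",dd); w=W.reshape(-1,3)
k=(w[:,2]>.028)&(w[:,2]<.06)&(w[:,0]>.42)&(w[:,0]<.74)&(w[:,1]>-.02)&(w[:,1]<.14)
print("ladder",k.sum(),cv2.minAreaRect((w[k][:,:2]*1000).astype(np.float32)),np.percentile(w[k],[2,50,98],axis=0).round(3).tolist())
print(ring(im,.014),manip.read_ft_force(),manip.read_clock())
E
```

```text
[0.42807793 0.06040551 0.173     ] [0.42891755 0.0601516  0.17380198]
hit False [0.50570025 0.05594463 0.17301882] [ 0.12972894 -0.33677084  0.69933326]
ladder 1137 ((595.2067260742188, 51.10498809814453), (90.1831283569336, 181.04563903808594), 86.76829528808594) [[0.507, 0.005, 0.03], [0.595, 0.051, 0.038], [0.683, 0.097, 0.045]]
(((564.266845703125, -195.7818145751953), 181.14199829101562), array([ 0.63021883, -0.0762665 ]), 409) [ 0.69485993  0.0583403  -0.46617403] 20.65
```

View pics/end.png

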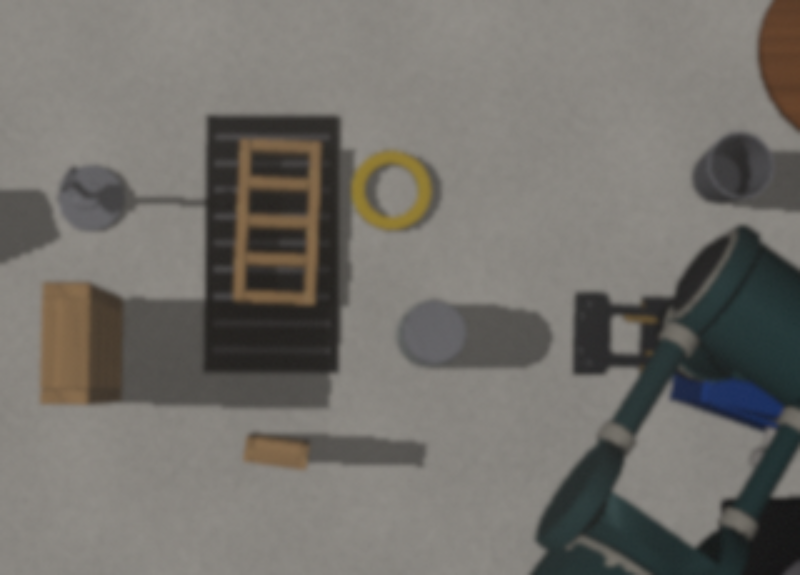

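The ladder lies flat inside the mat (crop (278,222)) and the ring is clear of it at (392,190). The jar and the others are unmoved, and the arm is free.

```bash
python3 -c "
from h import *
job.hand_in(); print(manip.read_clock())"
```

```text
the job is handed in; nothing more can be done
the job is handed in; nothing more can be done
```

The job is handed in: the ring is off the mat on the bare ledge, and the ladder lies flat, wholly on the mat. No verdict was reported.

- **Ring:** I slid it about 130 mm toward -y with the shut fingertips in its hole, while the ladder still stood. It lies at about y = -0.135 m in the mat's frame, where beyond -0.118 was needed.
- **Ladder:** I pushed the top of the back about 50 mm and it fell along the mat. It covers about x 0.50 to 0.69 m and y 0.00 to 0.10 m in the world frame. That leaves roughly 18 mm or more to the mat's edges; its upper face is about 38 mm above the ledge, as expected when flat.
- **Other things:** in the last top picture the jar, skewer holder and tumbler looked unmoved; the spice tin, tea carton and door handle were not rechecked. The arm was clear of everything, at 20.7 s on the clock just before hand-in.
- **Check that disagreed:** in the final picture my circle fit for the ring was spoiled by yellow parts of the gripper (radius 181 mm). The mean of the yellow pixels, (0.630, -0.076), agreed with the earlier clean fit and with the picture.

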